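# Stopper the testing-acid bottle and hold it up out of its stand

## Task

One of the three amber testing-acid bottles in the wooden stand is open; its white stopper stands upright in the end of the stand. Put the stopper fully home in the bottle's neck and let go of it; then take that bottle by the neck, lift it straight up out of its pocket without tipping it, and finish while holding it upright and still in the air, its underside about 10 cm above the top of the stand, ready to be handed over. Leave the other two bottles, the touchstone and the round flux tin where they are.

Things in the scene. Friction and masses are not known exactly. Their poses are not given: they have to be found in the camera images.
- acid_stand: Fixed hardwood stand 64 x 206 mm, top 40 mm above the bench. Origin: centre of its underside; z up, y along its length, away from the stopper's end. In one row on x=0: stopper rest hole, 19 mm wide, at y=-74 mm; bottle pockets 41 mm wide, 24 mm deep (floor 16 mm above the bench) at y=-24, +23, +70 mm; any bottle may be in any. Both long sides are free for fingers.
- stopper_center (a point): Centre of the loose white plastic stopper (20 g, 40 mm tall, z along its axis, head up). From -20 to 0 mm: plug tapering from 16 mm wide to 11.5 mm at the tip; 0 to +4: flange 24 mm wide; +4 to +20: ribbed knob, 18 mm wide, to grip. It starts upright in the rest hole, flange on the stand's top.
- bottle_center (a point): Centre of the open amber glass bottle with a red ring (loose, about 90 g, z up along its axis), 37 mm above its underside. Body 38 mm wide, shoulder ending 44 mm above the underside, straight neck 26 mm wide from 44 to 74 mm (the rim) to grip. The next bottles in the row stand 47 mm off.
- bottle_mouth (a point): Centre of the open bottle's rim, 74 mm above its underside; z along the bottle's axis. The bore is 18 mm wide and 24 mm deep. With the stopper fully home its flange lies on the rim, so stopper_center is at this point and the knob's top 20 mm above it.
- closed_bottle_a: Amber bottle with a blue ring, like the open one but with a stopper already in (one rigid piece); loose in a pocket of the stand. Origin: centre of its underside; its top is 94 mm above that. Leave alone.
- closed_bottle_b: Amber bottle with a green ring, otherwise like closed_bottle_a. Leave alone.
- touchstone: Black touchstone slab 44 x 88 x 10 mm with gold streaks, on the bench at the stopper's end of the stand; origin: centre of its underside. Leave alone.
- flux_tin: Flat round pale tin, 58 mm wide, 18 mm tall, on the bench to the right of the stand; origin: centre of its underside. Leave alone.
Mind the look-alikes: they are no part of the job. Leave any purple look-alike of the part that bears bottle_center alone.

How it is judged:
By the outcome, as a careful person would: the job done as asked, in the order asked, and still so for the second after the job is handed in, while the arm keeps its last pose, push and grip.
It also fails if it takes over 48 s, if anything falls off the work surface, if the arm or the gripper's body presses on something with over 40 N, if the wrist force passes 120 N, or if a joint passes its speed limit or range.

## Robot

A 7-joint arm with a two-finger parallel gripper is mounted at the origin on a cart in front of the work surface, level with it; the furniture and walls round the work are solid. World frame = base frame: x ahead of the robot, y to its left, z up, the work surface at z = 0. Lengths are in m, angles in rad, forces in N, time in s.
With the tool pointing down it reaches from about 0.425 to 0.925 m from the base axis. Payload 6.8 kg.
Tool frame: the origin (TCP) lies midway between the tips of the shut fingers; the grasp point (between the pads) lies 19 mm behind it; z points along the fingers, y is the line along which they close (so a half turn about z gives the same grasp; the last joint's range is limited). The gripper opens to 85 mm and grips with 20 to 120 N. Pads are 22 mm wide; open, the fingers measure 114 mm over their backs; the gripper's body (76 mm by 85 mm) begins 54 mm behind the grasp point. The pads swing forward as they close: fully open they stand 13 mm farther back than shut.
Start: joints at [-1.216, 0.477, 0.022, 1.555, -0.011, 1.109, -0.083], TCP at [0.301, 0.604, 0.209] pointing down, gripper open.
Joint ranges: [-2.96, 2.96], [-0.34, 2.1], [-1.41, 1.46], [0.24, 2.44], [-1.37, 4.51], [0.17, 1.92], [-2.96, 2.96]. Speed limits (rad/s): [2.39, 2.39, 3.14, 3.14, 3.14, 3.14, 3.14].

## Interface

Orientations are given as a unit quaternion [w, x, y, z].
In Python, from station import bot gives the robot as it stands.
- The arm moves only by the tool jog_arm, never from a script. Its argument "rows" is a list of rows, each an object of numbers: "fingers": the finger opening in mm, from 0 to 85.4; "x", "y", "z": the shift along the tool's x, y, z in mm; "ax", "ay", "az": the turn, a rotation vector about the tool's x, y, z in degrees. A call has exactly 8 rows; each row shifts and turns the commanded pose from where the row before left it, along the tool's axes as they then stand; what a row does not reach is not made up. A row lasts 1/10 s, in which the tool goes at most 50 mm and 8.59 degrees, less where a joint would pass 70% of its speed; a pose out of reach is approached as far as the arm can. A call with a gripper value outside its range is refused whole. The fingers move at their own pace and stop on an object; "force" is the grip in N (left out, the last holds). Time passes only in rows, so rows that do not move let the fingers close, or fill a call up. It gives the time, the measured TCP pose, the force, the opening and the grip force at its end, in the units of the state.
- bot.get_obs(): the state, without advancing time (a new reading comes with each control period).
- bot.read_camera(name): name is "scene" or "side" or "wrist"; returns a dict with "pixels" (400x640x3 uint8, red, green, blue), "vertical_fov" (degrees; the focal length in pixels is half the picture's height over the tangent of half this angle, whatever the lens; pixels are square), "cx", "cy" (the principal point, pixels), "dist_coeffs" ([k1, k2, p1, p2, k3] as OpenCV has them; the pictures are not rectified), "world_from_camera" (4x4, takes a point from camera to world coordinates). Camera axes: x right, y down, z forward; pixel columns grow to the right and rows downward; lengths in m; the calibration is good to about 2 mm. A picture is of the moment at which its call begins. There is no depth.
- bot.hand_in(): hands the job in; it is judged then, once.
The state is a dict: "t": time; "q": joint angles; "joint_vel": joint speeds; "joint_torque": joint torques, N m; "eef_pos": TCP position; "tool_rot": TCP orientation; "contact_force": force on the tool from outside, world axes, zero at the start; "torque": the same for the moment, N m; "gripper_width": opening from 0.0 (shut) to 1.0 (fully open); "grasp_force": force on a finger pad.
Only numpy, scipy, OpenCV 4.12 (cv2) and the standard library are available. Lean on these libraries where they do the work, as an engineer would, in place of code of your own. Each camera call takes 0.05 s, during which the arm holds its last target. There are 200 camera calls.

## Working session

There is one attempt and no reset: what is moved stays moved. The work goes in short steps, Python scripts to look and compute and a tool call to move; the robot and the scene stay as the last step left them, time stands still between calls to the robot, and variables do not carry over. Pictures are saved under pics/ and viewed, at most 10 in all, crops included, and the job is handed in when it is done.

Besides the shell and the picture viewer there is one more tool, called after "Call:" by a JSON object that holds its "op" and its "data". jog_arm: Moves the arm, as the interface text tells. Its arguments: {"type":"object","properties":{"rows":{"type":"array","items":{"type":"object","properties":{"fingers":{"type":"number"},"x":{"type":"number"},"y":{"type":"number"},"z":{"type":"number"},"ax":{"type":"number"},"ay":{"type":"number"},"az":{"type":"number"}}}},"force":{"type":"number"}},"required":["rows"]}

```bash
mkdir -p pics; cat > h.py <<'E'
import numpy as np,cv2,json
from station import bot
def cam(n,save=None):
    c=bot.read_camera(n)
    if save: cv2.imwrite('pics/'+save,c['pixels'][:,:,::-1])
    return c
def K(c):
    f=200/np.tan(np.radians(c['vertical_fov'])/2)
    return np.array([[f,0,c['cx']],[0,f,c['cy']],[0,0,1.]])
def ray(c,uv):
    p=cv2.undistortPoints(np.array([[uv]],float),K(c),np.array(c['dist_coeffs'],float))[0,0]
    T=np.array(c['world_from_camera']); return T[:3,3],T[:3,:3]@np.array([p[0],p[1],1])
def onz(c,uv,z):
    o,d=ray(c,uv); return o+d*(z-o[2])/d[2]
def two(c1,u1,c2,u2):
    o1,d1=ray(c1,u1);o2,d2=ray(c2,u2)
    s=np.linalg.lstsq(np.c_[d1,-d2],o2-o1,rcond=None)[0]
    a=o1+s[0]*d1;b=o2+s[1]*d2; return (a+b)/2,np.linalg.norm(a-b)
def proj(c,P):
    T=np.linalg.inv(np.array(c['world_from_camera'])); r=cv2.Rodrigues(T[:3,:3])[0]
    return cv2.projectPoints(np.array(P,float).reshape(-1,3),r,T[:3,3],K(c),np.array(c['dist_coeffs'],float))[0][:,0]
E
python3 - <<'E'
from h import *
for n in('scene','side','wrist'):
    c=cam(n,n+'0.png');print(n,c['vertical_fov'],c['dist_coeffs'],np.round(c['world_from_camera'],3).tolist())
o=bot.get_obs();print(o)
E
```

```text
scene 51.79212698363645 [-0.10384214  0.          0.          0.          0.        ] [[0.851, -0.401, 0.34, 0.197], [-0.525, -0.669, 0.526, -0.081], [0.017, -0.626, -0.78, 0.74], [0.0, 0.0, 0.0, 1.0]]
side 55.900974368092896 [-0.05184811  0.          0.          0.          0.        ] [[1.0, 0.023, -0.007, 0.503], [0.018, -0.501, 0.865, -0.374], [0.016, -0.865, -0.502, 0.509], [0.0, 0.0, 0.0, 1.0]]
wrist 65.36775524712534 [-0.01551225  0.          0.          0.          0.        ] [[0.446, 0.855, 0.265, 0.233], [0.895, -0.425, -0.134, 0.638], [-0.002, 0.297, -0.955, 0.373], [0.0, 0.0, 0.0, 1.0]]
{'t': 0.15, 'q': array([-1.21610812,  0.47764379,  0.02230556,  1.55620052, -0.01150272,
        1.10926297, -0.08310307]), 'joint_vel': array([ 0.00045935, -0.00249472,  0.00112721, -0.00344977, -0.00186345,
       -0.00223926, -0.00032584]), 'joint_torque': array([ 3.32948403e-03, -5.96925581e+01,  1.61050703e+00, -2.81489271e+01,
        1.26299993e-02,  6.52383649e-03,  2.13882544e-05]), 'eef_pos': array([0.30112228, 0.60358611, 0.20803581]), 'tool_rot': array([-1.21775483e-04,  2.29310173e-01,  9.73353155e-01, -6.82922883e-04]), 'contact_force': array([-0.2648994 ,  0.0395155 ,  0.44448324]), 'torque': array([-0.04906293, -0.02571375, -0.00693418]), 'grasp_force': 0.0, 'gripper_width': 0.9995291217826021}
```

View pics/scene0.png

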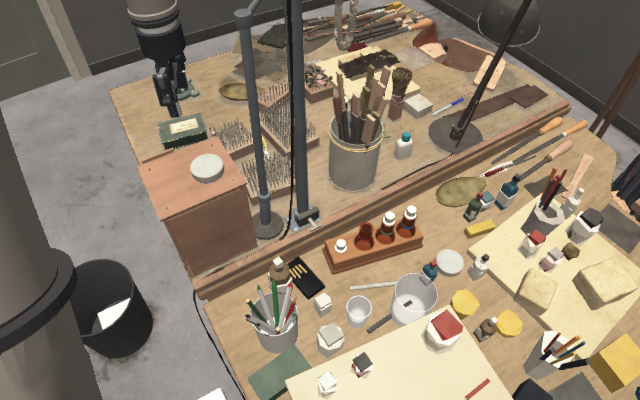

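View pics/side0.png

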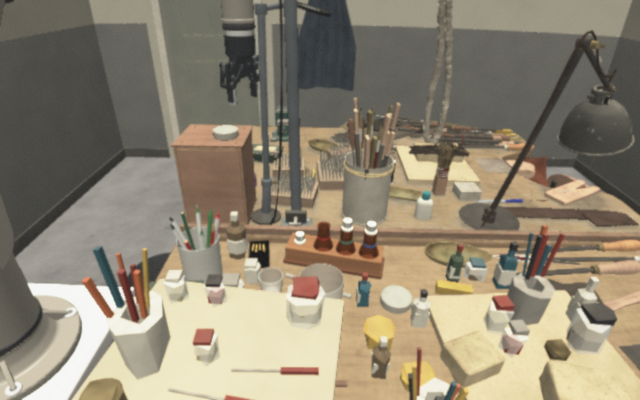

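```bash
python3 - <<'E'
from h import *
s=cam('scene');d=cam('side')
a=cv2.resize(s['pixels'][190:290,260:460],None,fx=4,fy=4,interpolation=2)
b=cv2.resize(d['pixels'][205:280,260:410],None,fx=4,fy=4,interpolation=2)
im=np.zeros((600,800,3),np.uint8);im[:300,:600]=b;im[300:,:]=a[100:400]
cv2.imwrite('pics/crop.png',im[:,:,::-1])
print('scene: post1 base',onz(s,(265,228),0),'post2',onz(s,(300,218),0.0),'pot',onz(s,(353,180),0),'ledge',onz(s,(380,185),0.02), onz(s,(220,285),.02))
for n,(c,u) in dict(stop=(s,(341,245)),b1=(s,(366,228)),b2=(s,(388,215)),b3=(s,(410,210))).items(): print(n,onz(c,u,.09 if n!='stop' else .05))
print('side posts',onz(d,(265,220),0),onz(d,(297,222),0), 'pot',onz(d,(367,222),0))
print('box',onz(s,(250,185),.2),onz(s,(245,235),0))
print(two(s,(240,20),d,(262,10)), two(s,(297,20),d,(291,10)))
E
```

```text
scene: post1 base [0.36859699 0.41456457 0.        ] post2 [0.44747861 0.39880046 0.        ] pot [ 6.12278273e-01  4.31452923e-01 -1.11022302e-16] ledge [0.64630166 0.37268587 0.02      ] [0.22853772 0.32598559 0.02      ]
stop [0.46720548 0.26725752 0.05      ]
b1 [0.51388035 0.25440471 0.09      ]
b2 [0.5693807  0.25733594 0.09      ]
b3 [0.61502621 0.24436734 0.09      ]
side posts [0.37251966 0.40413727 0.        ] [0.45194718 0.39861101 0.        ] pot [0.62435296 0.40589635 0.        ]
box [0.34048249 0.37475604 0.2       ] [ 3.23245665e-01  4.20284130e-01 -1.11022302e-16]
(array([0.38503915, 0.42899614, 0.46554195]), np.float64(0.0024940695585902424)) (array([0.44579033, 0.37971568, 0.46970025]), np.float64(0.00011555324648482133))
```

View pics/crop.png

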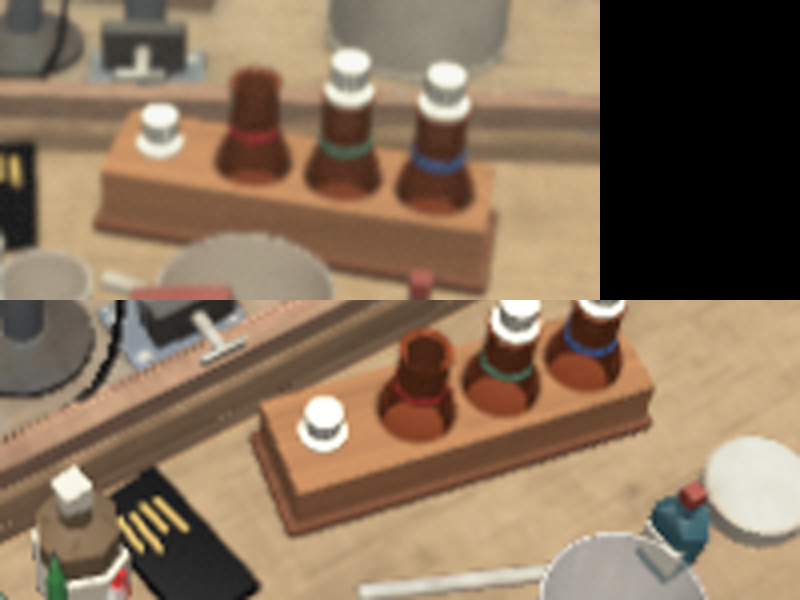

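View pics/wrist0.png

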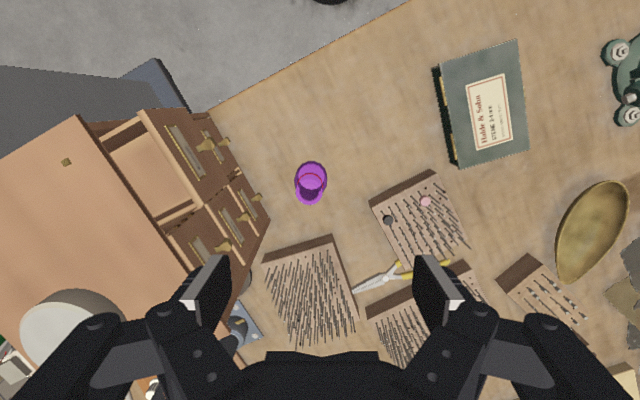

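```bash
python3 - <<'E'
from h import *
s=cam('scene');d=cam('side')
for n,u,v,z in [('knob',(340.9,242.2),(300.2,233),.06),('rim',(366.7,227.7),(324,224),.09)]:
    print(n,two(s,u,d,v),onz(s,u,z),onz(d,v,z))
for v in [(347.5,220),(371.5,223)]: print('closed',onz(d,v,.11))
for v in [(293.5,234),(383,247)]: print('back/front edges',onz(d,v,.04))
# stand top corners in crop scene: left-back(263,408) left-front(300,490) right-front (652,385)
for p in [(263,408),(300,490),(652,385)]: print('corner',onz(s,(260+p[0]/4,215+(p[1]-300)/4),.04))
E
```

```text
knob (array([0.46706892, 0.26831678, 0.05869506]), np.float64(0.00023325414564776174)) [0.4666636  0.26772359 0.06      ] [0.46708932 0.26632137 0.06      ]
rim (array([0.51509104, 0.25369755, 0.09170039]), np.float64(0.0009317057249366663)) [0.51544631 0.25427934 0.09      ] [0.51550136 0.25681395 0.09      ]
closed [0.56068517 0.24262662 0.11      ]
closed [0.60649162 0.23392502 0.11      ]
back/front edges [0.45128406 0.29054984 0.04      ]
back/front edges [0.63861906 0.25153116 0.04      ]
corner [0.44869976 0.29417538 0.04      ]
corner [0.43908937 0.24467517 0.04      ]
corner [0.62718042 0.20229222 0.04      ]
```

```bash
python3 - <<'E'
from h import *
s=cam('scene');d=cam('side')
for n,u,v in [('FR',(247,186),(252,153)),('FL',(181,213),(177,150)),('BR',(212,143),(250,125)),('tin',(207,160),(225,128))]:
    print(n,two(s,u,d,v))
E
```

```text
FR (array([0.34738264, 0.40213206, 0.17433325]), np.float64(0.012676865471783113))
FL (array([0.20846352, 0.36580991, 0.20435396]), np.float64(0.020324709935404837))
BR (array([0.32747636, 0.50917186, 0.20324409]), np.float64(0.010866428201781618))
tin (array([0.2907236 , 0.44173938, 0.2243446 ]), np.float64(0.00771111313334253))
```

Call:
{"op": "jog_arm", "data": {"rows": [{"z": -50, "fingers": 45}, {"z": -50}, {"x": -4, "y": -40}, {"x": -4, "y": -40}, {"x": -4, "y": -40}, {"x": -4, "y": -40}, {"x": -4, "y": -40}, {"x": -5, "y": -40}]}}

```text
invalid input
```

Call:
{"op": "jog_arm", "data": {"rows": [{"x": 0, "y": 0, "z": -50, "ax": 0, "ay": 0, "az": 0, "fingers": 45}, {"x": 0, "y": 0, "z": -50, "ax": 0, "ay": 0, "az": 0, "fingers": 45}, {"x": -4, "y": -40, "z": 0, "ax": 0, "ay": 0, "az": 0, "fingers": 45}, {"x": -4, "y": -40, "z": 0, "ax": 0, "ay": 0, "az": 0, "fingers": 45}, {"x": -4, "y": -40, "z": 0, "ax": 0, "ay": 0, "az": 0, "fingers": 45}, {"x": -4, "y": -40, "z": 0, "ax": 0, "ay": 0, "az": 0, "fingers": 45}, {"x": -4, "y": -40, "z": 0, "ax": 0, "ay": 0, "az": 0, "fingers": 45}, {"x": -5, "y": -40, "z": 0, "ax": 0, "ay": 0, "az": 0, "fingers": 45}], "force": 40}}

```text
t: 1.25
eef_pos: [0.2159, 0.3766, 0.3088]
tool_rot: [0.0, 0.229, 0.973, 0.0]
contact_force: [-0.6, -0.1, 1.3]
gripper_width: 0.528
grasp_force: 0.0
```

Call:
{"op": "jog_arm", "data": {"rows": [{"x": -39, "y": -7, "z": 0, "ax": 0, "ay": 0, "az": 0, "fingers": 45}, {"x": -39, "y": -7, "z": 0, "ax": 0, "ay": 0, "az": 0, "fingers": 45}, {"x": -35, "y": -13, "z": 0, "ax": 0, "ay": 0, "az": 0, "fingers": 45}, {"x": -35, "y": -13, "z": 0, "ax": 0, "ay": 0, "az": 0, "fingers": 45}, {"x": -36, "y": -10, "z": 0, "ax": 0, "ay": 0, "az": 0, "fingers": 45}, {"x": -36, "y": -10, "z": 0, "ax": 0, "ay": 0, "az": 0, "fingers": 45}, {"x": 0, "y": 0, "z": 0, "ax": 0, "ay": 0, "az": -6.6, "fingers": 45}, {"x": 0, "y": 0, "z": 0, "ax": 0, "ay": 0, "az": -6.6, "fingers": 45}]}}

```text
t: 2.05
eef_pos: [0.3875, 0.2251, 0.309]
tool_rot: [0.0, 0.115, 0.993, 0.0]
contact_force: [-0.8, 0.9, 1.1]
gripper_width: 0.528
grasp_force: 0.0
```

Call:
{"op": "jog_arm", "data": {"rows": [{"x": -22, "y": 20, "z": 0, "ax": 0, "ay": 0, "az": 0, "fingers": 45}, {"x": -22, "y": 20, "z": 0, "ax": 0, "ay": 0, "az": 0, "fingers": 45}, {"x": -23, "y": 20, "z": 0, "ax": 0, "ay": 0, "az": 0, "fingers": 45}, {"x": 0, "y": 0, "z": 40, "ax": 0, "ay": 0, "az": 0, "fingers": 45}, {"x": 0, "y": 0, "z": 40, "ax": 0, "ay": 0, "az": 0, "fingers": 45}, {"x": 0, "y": 0, "z": 40, "ax": 0, "ay": 0, "az": 0, "fingers": 45}, {"x": 0, "y": 0, "z": 0, "ax": 0, "ay": 0, "az": 0, "fingers": 45}, {"x": 0, "y": 0, "z": 0, "ax": 0, "ay": 0, "az": 0, "fingers": 45}]}}

```text
t: 2.85
eef_pos: [0.4658, 0.2691, 0.1894]
tool_rot: [-0.0, 0.116, 0.993, -0.0]
contact_force: [0.5, 0.4, 0.5]
gripper_width: 0.526
grasp_force: 0.0
```

```bash
python3 - <<'E'
from h import *
w=cam('wrist','w1.png');print(bot.get_obs()['eef_pos'])
print(proj(w,[[.467,.268,.06],[.5152,.2545,.09],[.5607,.2426,.11]]))
E
```

```text
[0.46670982 0.26973786 0.19067421]
[[320.4011     185.33865864]
 [318.11290084 245.43267747]
 [316.81257455 301.6074772 ]]
```

View pics/w1.png

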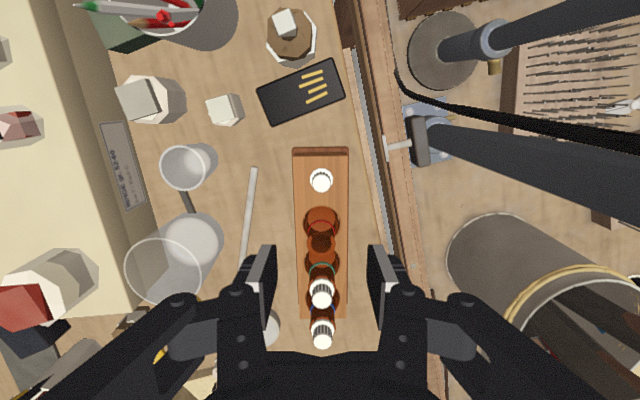

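```bash
python3 - <<'E'
from h import *
w=cam('wrist');im=w['pixels'];o=bot.get_obs();print(o['eef_pos'],o['tool_rot'])
g=im.min(2)
m=(g>150).astype(np.uint8)
n,l,st,ce=cv2.connectedComponentsWithStats(m)
for i in range(1,n):
    if st[i,4]>60 and 290<ce[i][0]<350 and 150<ce[i][1]<350: print(st[i],ce[i])
c=im[155:275,285:360];cv2.imwrite('pics/w1c.png',cv2.resize(c,None,fx=5,fy=5,interpolation=cv2.INTER_CUBIC)[:,:,::-1])
print(onz(w,(321,180),.05),onz(w,(321,180),.06),onz(w,(320,242),.09))
E
```

```text
[0.46709249 0.27000497 0.19120152] [0.00132951 0.1160243  0.99324453 0.00137515]
[309 167  23  24 406] [319.80295567 178.63793103]
[308 277  25  17 155] [320.4516129  283.12258065]
[311 289  19  18 259] [320.15057915 297.56756757]
[310 318  23  16 141] [320.96453901 323.63120567]
[312 332  19  16 229] [321.01310044 339.34497817]
[0.4658011 0.2700195 0.05     ] [0.46340038 0.27058746 0.06      ] [0.5139109  0.25767448 0.09      ]
```

View pics/w1c.png

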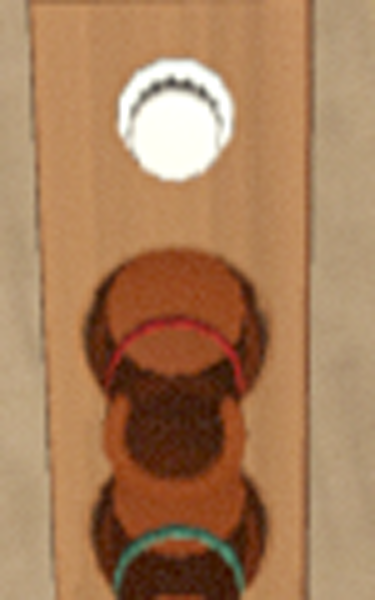

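```bash
python3 - <<'E'
from h import *
w=cam('wrist');o=bot.get_obs();e=np.array(o['eef_pos']);print(e,o['tool_rot'],o['joint_vel'].max())
from scipy.spatial.transform import Rotation as R
q=o['tool_rot'];M=R.from_quat([q[1],q[2],q[3],q[0]]).as_matrix()
a=onz(w,(320.2,182.4),.06);b=onz(w,(320.1,240.8),.09);c=onz(w,(320.4,297.5),.11);d=onz(w,(321,339.3),.11)
for p in(a,b,c,d): print(p,(M.T@(p-e)*1000).round(1))
print(np.linalg.norm((b-a)[:2]),np.linalg.norm((c-a)[:2]))
E
```

```text
[0.46714027 0.27008383 0.19130764] [0.00147445 0.11602478 0.99324395 0.00158857] 0.005933165549456435
[0.4662127  0.26965624 0.06      ] [  1.1  -1.1 131.3]
[0.51347896 0.2583754  0.09      ] [-47.5  -1.1 101.4]
[0.56007134 0.24762218 0.11      ] [-95.4  -0.7  81.6]
[0.60616015 0.23728406 0.11      ] [-142.6   -0.2   81.7]
0.048593791983059166 0.09641028560485515
```

Call:
{"op": "jog_arm", "data": {"rows": [{"x": 0.5, "y": -1.5, "z": 30, "ax": 0, "ay": 0, "az": 0, "fingers": 45}, {"x": 0, "y": 0, "z": 30, "ax": 0, "ay": 0, "az": 0, "fingers": 45}, {"x": 0, "y": 0, "z": 30, "ax": 0, "ay": 0, "az": 0, "fingers": 45}, {"x": 0, "y": 0, "z": 25, "ax": 0, "ay": 0, "az": 0, "fingers": 45}, {"x": 0, "y": 0, "z": 15, "ax": 0, "ay": 0, "az": 0, "fingers": 45}, {"x": 0, "y": 0, "z": 10, "ax": 0, "ay": 0, "az": 0, "fingers": 45}, {"x": 0, "y": 0, "z": 0, "ax": 0, "ay": 0, "az": 0, "fingers": 45}, {"x": 0, "y": 0, "z": 0, "ax": 0, "ay": 0, "az": 0, "fingers": 45}]}}

```text
t: 3.8
eef_pos: [0.4658, 0.2684, 0.05]
tool_rot: [0.001, 0.116, 0.993, 0.001]
contact_force: [0.8, 0.3, 0.4]
gripper_width: 0.525
grasp_force: 0.0
```

```bash
python3 - <<'E'
from h import *
w=cam('side');o=bot.get_obs();print(o['eef_pos'],o['contact_force'],o['gripper_width'])
w=cam('wrist');im=w['pixels'][100:400,170:470]
im2=cam('side')['pixels'][190:265,260:360]
a=cv2.resize(im,(450,450));b=cv2.resize(im2,None,fx=3.5,fy=3.5)
c=np.zeros((450,800,3),np.uint8);c[:,:450]=a;c[:b.shape[0],450:800]=b
cv2.imwrite('pics/g1.png',c[:,:,::-1])
E
```

```text
[0.46583337 0.2684869  0.05012823] [0.91632049 0.55484379 1.12825328] 0.5241579267960441
```

View pics/g1.png

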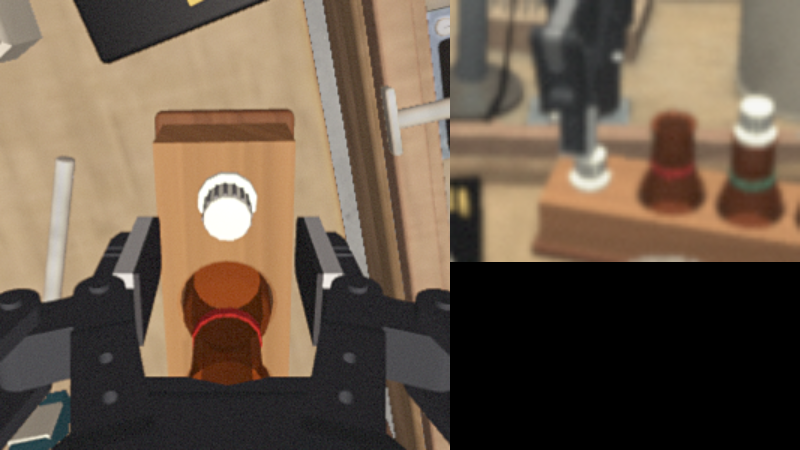

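```bash
python3 - <<'E'
from h import *
o=bot.get_obs();e=np.array(o['eef_pos'])
w=cam('wrist');d=cam('side');s=cam('scene')
P=[e,e+[0,0,.019],e+np.array([.0228,.0973,.05])*.23,e-np.array([.0228,.0973,-.05])*.23, [.4662,.2685,.06]]
pw=proj(w,P);pd=proj(d,P);print(((pw-[170,100])*1.5).round(),((pd-[260,190])*3.5+[450,0]).round())
a=cv2.resize(s['pixels'][190:275,290:420],None,fx=6,fy=6,interpolation=2)
cv2.imwrite('pics/g2.png',a[:,:,::-1]);print(((proj(s,P)-[290,190])*6).round())
E
```

```text
[[226. 210.]
 [226. 233.]
 [290. 223.]
 [163. 223.]
 [227. 223.]] [[588. 162.]
 [588. 136.]
 [599. 126.]
 [577. 168.]
 [589. 148.]]
[[300. 330.]
 [303. 298.]
 [278. 255.]
 [326. 368.]
 [303. 312.]]
```

View pics/g2.png

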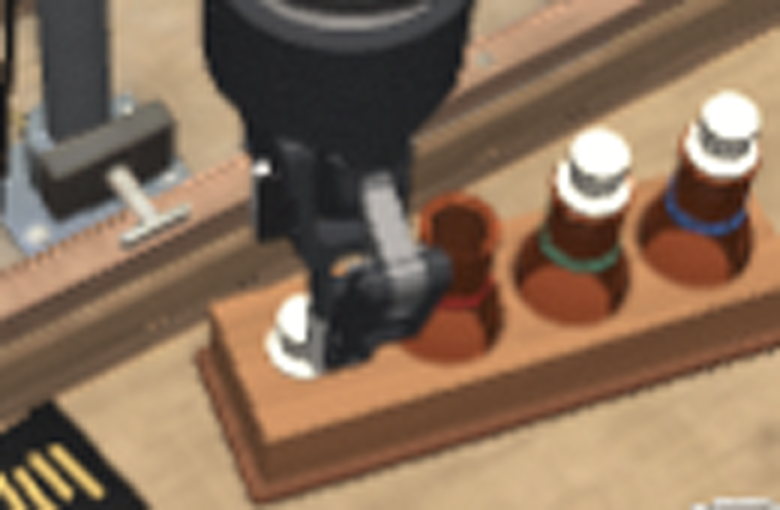

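Call:
{"op": "jog_arm", "data": {"rows": [{"x": 0, "y": 0, "z": 3, "ax": 0, "ay": 0, "az": 0, "fingers": 45}, {"x": 0, "y": 0, "z": 0, "ax": 0, "ay": 0, "az": 0, "fingers": 5}, {"x": 0, "y": 0, "z": 0, "ax": 0, "ay": 0, "az": 0, "fingers": 5}, {"x": 0, "y": 0, "z": 0, "ax": 0, "ay": 0, "az": 0, "fingers": 5}, {"x": 0, "y": 0, "z": 0, "ax": 0, "ay": 0, "az": 0, "fingers": 5}, {"x": 0, "y": 0, "z": 0, "ax": 0, "ay": 0, "az": 0, "fingers": 5}, {"x": 0, "y": 0, "z": 0, "ax": 0, "ay": 0, "az": 0, "fingers": 5}, {"x": 0, "y": 0, "z": 0, "ax": 0, "ay": 0, "az": 0, "fingers": 5}], "force": 30}}

```text
t: 4.9
eef_pos: [0.4648, 0.2678, 0.0458]
tool_rot: [-0.0, 0.116, 0.993, 0.0]
contact_force: [-0.3, 0.3, 0.9]
gripper_width: 0.057
grasp_force: 0.0
```

```bash
python3 - <<'E'
from h import *
o=bot.get_obs();print(o['eef_pos'],o['gripper_width'],o['grasp_force'],o['contact_force'])
im=cam('wrist')['pixels'][100:400,170:470]
im2=cam('side')['pixels'][190:265,260:360];s=cam('scene')['pixels'][200:275,290:390]
c=np.zeros((525,800,3),np.uint8);c[:450,:450]=cv2.resize(im,(450,450));c[:262,450:800]=cv2.resize(im2,(350,262));c[262:524,450:800]=cv2.resize(s,(350,262))
cv2.imwrite('pics/g3.png',c[:,:,::-1])
E
```

```text
[0.46482919 0.26780693 0.04579223] 0.05715144627945113 0.0 [-0.30215735  0.26630647  0.91127532]
```

View pics/g3.png

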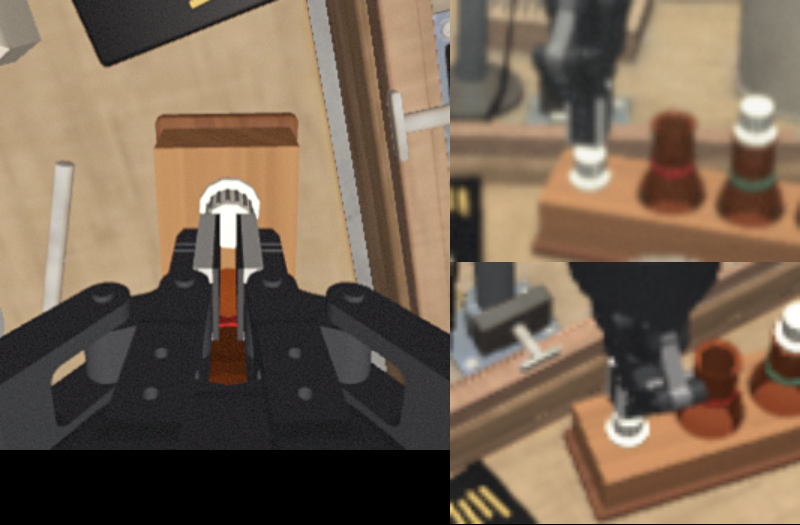

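Call:
{"op": "jog_arm", "data": {"rows": [{"x": 0, "y": 0, "z": 0, "ax": 0, "ay": 0, "az": 0, "fingers": 40}, {"x": 0, "y": 0, "z": 0, "ax": 0, "ay": 0, "az": 0, "fingers": 40}, {"x": 0, "y": 0, "z": 0, "ax": 0, "ay": 0, "az": 0, "fingers": 40}, {"x": 0, "y": 0, "z": 4, "ax": 0, "ay": 0, "az": 0, "fingers": 40}, {"x": 0, "y": 0, "z": 4, "ax": 0, "ay": 0, "az": 0, "fingers": 40}, {"x": 0, "y": 0, "z": 3, "ax": 0, "ay": 0, "az": 0, "fingers": 40}, {"x": 0, "y": 0, "z": 0, "ax": 0, "ay": 0, "az": 0, "fingers": 40}, {"x": 0, "y": 0, "z": 0, "ax": 0, "ay": 0, "az": 0, "fingers": 40}]}}

```text
t: 5.85
eef_pos: [0.4648, 0.2677, 0.0346]
tool_rot: [-0.0, 0.116, 0.993, -0.0]
contact_force: [0.4, 0.2, 0.7]
gripper_width: 0.465
grasp_force: 0.0
```

Call:
{"op": "jog_arm", "data": {"rows": [{"x": 0, "y": 0, "z": 0, "ax": 0, "ay": 0, "az": 0, "fingers": 5}, {"x": 0, "y": 0, "z": 0, "ax": 0, "ay": 0, "az": 0, "fingers": 5}, {"x": 0, "y": 0, "z": 0, "ax": 0, "ay": 0, "az": 0, "fingers": 5}, {"x": 0, "y": 0, "z": 0, "ax": 0, "ay": 0, "az": 0, "fingers": 5}, {"x": 0, "y": 0, "z": 0, "ax": 0, "ay": 0, "az": 0, "fingers": 5}, {"x": 0, "y": 0, "z": 0, "ax": 0, "ay": 0, "az": 0, "fingers": 5}, {"x": 0, "y": 0, "z": 0, "ax": 0, "ay": 0, "az": 0, "fingers": 5}, {"x": 0, "y": 0, "z": 0, "ax": 0, "ay": 0, "az": 0, "fingers": 5}], "force": 30}}

```text
t: 6.65
eef_pos: [0.465, 0.2679, 0.0349]
tool_rot: [0.0, 0.116, 0.993, 0.0]
contact_force: [-0.2, 0.1, 3.7]
gripper_width: 0.172
grasp_force: 29.5
```

Call:
{"op": "jog_arm", "data": {"rows": [{"x": 0, "y": 0, "z": -4, "ax": 0, "ay": 0, "az": 0, "fingers": 5}, {"x": 0, "y": 0, "z": -8, "ax": 0, "ay": 0, "az": 0, "fingers": 5}, {"x": 0, "y": 0, "z": -14, "ax": 0, "ay": 0, "az": 0, "fingers": 5}, {"x": 0, "y": 0, "z": -18, "ax": 0, "ay": 0, "az": 0, "fingers": 5}, {"x": 0, "y": 0, "z": -18, "ax": 0, "ay": 0, "az": 0, "fingers": 5}, {"x": 0, "y": 0, "z": -14, "ax": 0, "ay": 0, "az": 0, "fingers": 5}, {"x": 0, "y": 0, "z": -9, "ax": 0, "ay": 0, "az": 0, "fingers": 5}, {"x": 0, "y": 0, "z": 0, "ax": 0, "ay": 0, "az": 0, "fingers": 5}]}}

```text
t: 7.45
eef_pos: [0.4656, 0.2683, 0.1213]
tool_rot: [0.001, 0.116, 0.993, 0.001]
contact_force: [0.0, 0.4, -0.8]
gripper_width: 0.175
grasp_force: 29.3
```

```bash
python3 - <<'E'
from h import *
o=bot.get_obs();print(o['eef_pos'],o['gripper_width'],o['grasp_force'])
e=np.array(o['eef_pos']);C=e+[0,0,.005]
for n in('side','scene'):
    d=cam(n);im=d['pixels'];p=proj(d,[C+[0,0,.0],C-[0,0,.02],[.4662,.2685,.04],[.514,.2565,.09]]);print(n,p.round(1))
    u,v=p[0].round().astype(int);x0,y0=u-20,v-30
    m=(im[y0:v+45,x0:u+21].min(2)>120).astype(np.uint8)
    k,l,st,ce=cv2.connectedComponentsWithStats(m)
    for i in range(1,k):
        if st[i,4]>15: print(st[i]+[x0,y0,0,0,0],ce[i]+[x0,y0])
    for r in m: print(''.join('.#'[q] for q in r))
E
```

```text
[0.46557648 0.2683409  0.12132487] 0.17480173046618314 29.254308342933655
side [[299.3 204.9]
 [299.4 213.5]
 [299.9 240.2]
 [323.3 224.1]]
[305 180  13  19  87] [312.12643678 190.97701149]
[279 186  41  43 704] [301.76988636 214.37357955]
[279 190  11   7  49] [284.24489796 193.3877551 ]
[279 244   7   6  35] [281.45714286 246.34285714]
........................................#
........................................#
...............................#.........
..........................###.##.........
..........................######.........
...........................###.......#...
....................................###..
....................................###..
....................................###..
...................................####..
.#.................................###...
.......................#...........###...
.......................#..........####...
.......................#..........####...
.......................#..........###....
....#..................#.........####...#
.#.##...#..............#......##.###....#
.#.########............#......######....#
####
[... 5106 characters left out ...]
............................
.........................................
.........................................
#........................................
##.......................................
##.......................................
###......................................
###......................................
###......................................
####.....................................
####.....................................
####.....................................
####.....................................
#####....................................
######...................................
######...................................
######................................###
```

Call:
{"op": "jog_arm", "data": {"rows": [{"x": -6, "y": 0, "z": 0, "ax": 0, "ay": 0, "az": 0, "fingers": 5}, {"x": -12, "y": 0.4, "z": 0, "ax": 0, "ay": 0, "az": 0, "fingers": 5}, {"x": -14, "y": 0, "z": 0, "ax": 0, "ay": 0, "az": 0, "fingers": 5}, {"x": -11, "y": 0, "z": 0, "ax": 0, "ay": 0, "az": 0, "fingers": 5}, {"x": -6, "y": 0, "z": 0, "ax": 0, "ay": 0, "az": 0, "fingers": 5}, {"x": 0, "y": 0, "z": 5, "ax": 0, "ay": 0, "az": 0, "fingers": 5}, {"x": 0, "y": 0, "z": 5, "ax": 0, "ay": 0, "az": 0, "fingers": 5}, {"x": 0, "y": 0, "z": 0, "ax": 0, "ay": 0, "az": 0, "fingers": 5}]}}

```text
t: 8.35
eef_pos: [0.5114, 0.2568, 0.1086]
tool_rot: [-0.001, 0.116, 0.993, -0.001]
contact_force: [-0.1, -0.1, -0.8]
gripper_width: 0.175
grasp_force: 29.3
```

```bash
python3 - <<'E'
from h import *
o=bot.get_obs();e=np.array(o['eef_pos']);print(e,o['gripper_width'],o['grasp_force'],o['contact_force'])
C=e+[0,0,.005]
a=[]
for n,t in(('side',0),('scene',0)):
    d=cam(n);p=proj(d,[C,C-[0,0,.02],C-[0,0,.02]+[0,0,e[2]*0],[.5145,.2565,.09]]);print(n,p.round(1))
    u,v=p[1].round().astype(int)
    a.append(cv2.resize(d['pixels'][v-25:v+25,u-20:u+20],(400,500),interpolation=cv2.INTER_CUBIC));print('offset',u-20,v-25)
cv2.imwrite('pics/place.png',np.hstack(a)[:,:,::-1])
E
```

```text
[0.51137913 0.25675459 0.10864151] 0.17475111647992128 29.255337417125702 [-0.05970463 -0.07062977 -0.8425271 ]
side [[322.2 214. ]
 [322.  222.5]
 [322.  222.5]
 [323.5 224.1]]
offset 302 197
scene [[365.4 220.5]
 [364.4 226.6]
 [364.4 226.6]
 [365.6 227.1]]
offset 344 202
```

View pics/place.png

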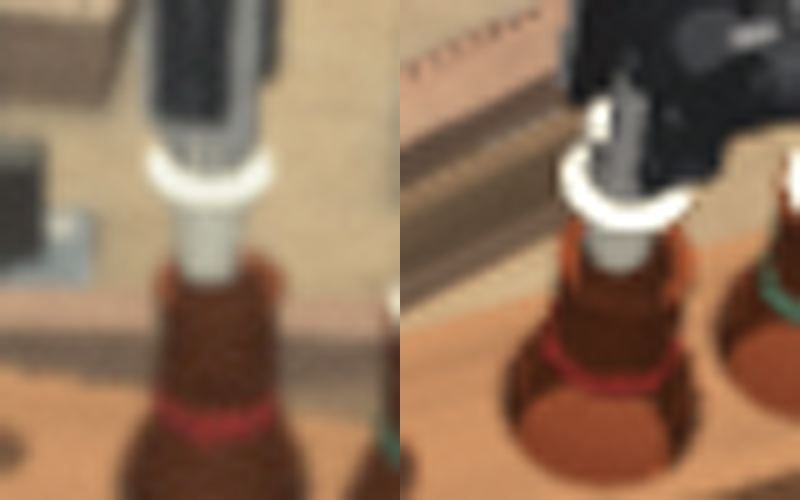

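Call:
{"op": "jog_arm", "data": {"rows": [{"x": -2, "y": 0.2, "z": 0, "ax": 0, "ay": 0, "az": 0, "fingers": 5}, {"x": 0, "y": 0, "z": 0, "ax": 0, "ay": 0, "az": 0, "fingers": 5}, {"x": 0, "y": 0, "z": 3, "ax": 0, "ay": 0, "az": 0, "fingers": 5}, {"x": 0, "y": 0, "z": 3, "ax": 0, "ay": 0, "az": 0, "fingers": 5}, {"x": 0, "y": 0, "z": 3, "ax": 0, "ay": 0, "az": 0, "fingers": 5}, {"x": 0, "y": 0, "z": 3, "ax": 0, "ay": 0, "az": 0, "fingers": 5}, {"x": 0, "y": 0, "z": 0, "ax": 0, "ay": 0, "az": 0, "fingers": 5}, {"x": 0, "y": 0, "z": 0, "ax": 0, "ay": 0, "az": 0, "fingers": 5}]}}

```text
t: 9.25
eef_pos: [0.5145, 0.2566, 0.0977]
tool_rot: [-0.0, 0.116, 0.993, -0.0]
contact_force: [0.9, 0.4, -0.2]
gripper_width: 0.171
grasp_force: 29.3
```

Call:
{"op": "jog_arm", "data": {"rows": [{"x": 0, "y": 0, "z": 2, "ax": 0, "ay": 0, "az": 0, "fingers": 5}, {"x": 0, "y": 0, "z": 2, "ax": 0, "ay": 0, "az": 0, "fingers": 5}, {"x": 0, "y": 0, "z": 2, "ax": 0, "ay": 0, "az": 0, "fingers": 5}, {"x": 0, "y": 0, "z": 2, "ax": 0, "ay": 0, "az": 0, "fingers": 5}, {"x": 0, "y": 0, "z": 2, "ax": 0, "ay": 0, "az": 0, "fingers": 5}, {"x": 0, "y": 0, "z": 0, "ax": 0, "ay": 0, "az": 0, "fingers": 5}, {"x": 0, "y": 0, "z": 0, "ax": 0, "ay": 0, "az": 0, "fingers": 5}, {"x": 0, "y": 0, "z": 0, "ax": 0, "ay": 0, "az": 0, "fingers": 5}]}}

```text
t: 10.05
eef_pos: [0.5147, 0.2567, 0.0879]
tool_rot: [0.0, 0.116, 0.993, 0.0]
contact_force: [0.3, 0.3, -0.2]
gripper_width: 0.167
grasp_force: 29.3
```

Call:
{"op": "jog_arm", "data": {"rows": [{"x": 0, "y": 0, "z": 1.5, "ax": 0, "ay": 0, "az": 0, "fingers": 5}, {"x": 0, "y": 0, "z": 1.5, "ax": 0, "ay": 0, "az": 0, "fingers": 5}, {"x": 0, "y": 0, "z": 1, "ax": 0, "ay": 0, "az": 0, "fingers": 5}, {"x": 0, "y": 0, "z": 0, "ax": 0, "ay": 0, "az": 0, "fingers": 5}, {"x": 0, "y": 0, "z": 0, "ax": 0, "ay": 0, "az": 0, "fingers": 5}, {"x": 0, "y": 0, "z": 0, "ax": 0, "ay": 0, "az": 0, "fingers": 5}, {"x": 0, "y": 0, "z": 0, "ax": 0, "ay": 0, "az": 0, "fingers": 5}, {"x": 0, "y": 0, "z": 0, "ax": 0, "ay": 0, "az": 0, "fingers": 5}]}}

```text
t: 10.85
eef_pos: [0.5154, 0.2569, 0.0849]
tool_rot: [0.001, 0.116, 0.993, 0.001]
contact_force: [-2.3, -0.9, 9.1]
gripper_width: 0.17
grasp_force: 30.5
```

```bash
python3 - <<'E'
from h import *
o=bot.get_obs();print(o['eef_pos'],o['gripper_width'],o['grasp_force'],o['contact_force'])
d=cam('side');im=d['pixels']
print(proj(d,[[.5145,.2565,.09],[.5145,.2565,.04]]))
for r in im[200:250,308:340]: print(''.join('#' if q.min()>120 else 'r' if (int(q[0])-q[1]>80 and q[1]<60) else '-' if q.max()<75 else 'b' if q[0]>1.7*q[2] else '.' for q in r))
E
```

```text
[0.51535642 0.25692954 0.08490887] 0.1703647313714988 30.46114146709442 [-2.34753326 -0.88287823  9.09641841]
[[323.50095325 224.07499922]
 [322.8503335  244.19166113]]
......rrrr--rr--r-rrr-.#########
......-rr------r-rrr---.########
......-rr----.---rrrr--.########
......-rrr------rrrrr-r.########
......---rrr-r-rrrrrr--..#######
..........----rrrrr----.########
...........-rrrrr-r-..-.########
......####..rrrrrr-.....########
.....######.rrrrrr..#.-.########
###########.rrrr-r.##...########
###########.rrrrr-.##...########
###########.rrr--r.##...########
###########.rrrr--.##...########
###########.rr-r-r.##...########
###########.-rrrrr.##...########
###########.-rrrrr.##..#########
###########.-rrrrr.##..#########
###########.rrr-rr.##.##########
###########.----rr.##.##########
####.######.....-..#############
###..########......#############
###.############################
################################
################################
#########.######################
#########..#####################
#########...##########..########
#########.b..########...#######.
#########..bb..........#######..
...........bbbbbbbbbbb........#.
..........bbbbbbbbbbbb..........
..........bbbbbbbbbbbb..........
..........bbbbbbbbbbbb..........
..........b-bbbbbbbbbb..........
bb.......bbbbbbbbbb--b..........
bbbbbbbbbbbbbbb-bbb-bb..........
bbbbbbbbbbbbbbbbb-bbbb..........
bbbbbbbbbbbbbbbbbbbbbbb.........
bbbbbbbbbbbbbbbbbbbbbbbbbbbb....
bbbbbbbbbbbbbbbrrrbbbbbbbbbbbbb.
bbbbbbbbbbbbbbbbbbbbbbbbbbbbbbb.
bbbbbbbbbbbbbbbbbbbbbbbbbbbbbbbb
bbbbbbbbbbbbbbbbbbbbbbbbbbbbbbbb
bbbbbbbbbbbbbbbbbbbbbbbbbbbbbbbb
bbbbbbbb-bbbbbbbbbbbbbbbbbbbbbbb
bbbbbbbb-bbbbbbbbbbbbbbbbbbbbbbb
bbbbbbbb-bbbbbbbbbbbb--bbbbbbbbb
bbbbbbbbbbbbbbbbbbbbbb-bbbbbbbbb
bbbbbbbbbbbbbbbbbbbbbbbbbbbbbb-b
bbbbbbbbbbbbbbbbbbbbbbbbbbbbbb-b<stdin>:5: RuntimeWarning: overflow encountered in scalar subtract
```

Call:
{"op": "jog_arm", "data": {"rows": [{"x": 0, "y": 0, "z": -1, "ax": 0, "ay": 0, "az": 0, "fingers": 50}, {"x": 0, "y": 0, "z": 0, "ax": 0, "ay": 0, "az": 0, "fingers": 50}, {"x": 0, "y": 0, "z": 0, "ax": 0, "ay": 0, "az": 0, "fingers": 50}, {"x": 0, "y": 0, "z": 0, "ax": 0, "ay": 0, "az": 0, "fingers": 50}, {"x": 0, "y": 0, "z": 0, "ax": 0, "ay": 0, "az": 0, "fingers": 50}, {"x": 0, "y": 0, "z": 0, "ax": 0, "ay": 0, "az": 0, "fingers": 50}, {"x": 0, "y": 0, "z": 0, "ax": 0, "ay": 0, "az": 0, "fingers": 50}, {"x": 0, "y": 0, "z": 0, "ax": 0, "ay": 0, "az": 0, "fingers": 50}]}}

```text
t: 11.7
eef_pos: [0.5146, 0.2566, 0.0848]
tool_rot: [-0.0, 0.116, 0.993, -0.0]
contact_force: [-0.7, -0.9, -0.6]
gripper_width: 0.587
grasp_force: 0.0
```

```bash
python3 - <<'E'
from h import *
o=bot.get_obs();print(o['eef_pos'],o['gripper_width'],o['contact_force'])
w=cam('wrist');im=w['pixels'].astype(int);p=proj(w,[[.5145,.2565,.11],[.5145,.2565,.094]]);print(p)
u,v=p.mean(0).round().astype(int);print(u,v)
for r in im[v-40:v+40:2,u-36:u+36]: print(''.join('#' if q.min()>130 else '-' if q.max()<75 else 'b' if q[0]>1.7*q[2] else '.' for q in r))
E
```

```text
[0.5145961  0.25662254 0.08477631] 0.587141739665787 [-0.69246531 -0.888075   -0.5501743 ]
[[320.48308098 261.0183677 ]
 [320.58184274 246.89241794]]
321 254
bbbbbbbbbb-bbbb---bbbbbbbbbbbbbbbbbbbbbbbbbbbbbbbbbbbbbb--bbbbbbbbbbbbbb
bbbbbbbbbbbbbbb--bbbbbbbbbbbbbbbbbbbbbbbbbbbbbbbbbbbbbbbb--bbbbbbbbbbbbb
bbbbbbbbbbbbbbb-bbbb-bbbbbbbbbbbbbbbbbbbbbbbbbbbbbbb--bbbb-bbbbbbbbbbbbb
bbbbbbbbbbbbbbbbbbb-----bbbbbbbbbbbbbbbbbbbbbbbbbb-----bbbbbbbbbbbbbbbbb
bbbbbbbbbbbbbbbbbb--------bbbbbbbbbbbbbbbbbbbbb---------bbbbbbbbbbbbbbbb
bbbbbbbbbbbbbbbbb----b--bbbbb-bbbbbbbbbbbbbbb-bbb-------bbbbbbbbbbbbbbbb
bbbbbbbbbbbbbbbbb----b-bbbbbbbb..............bbbbb-bb---bbbbbbbbbbbbbbbb
bbbbbbbbbbbbbbbb--bbbb--bb...##################..---bbbbbbbbbbbbbbbbbbbb
bbbbbbbbbbbbbbbbbbbbbb...#########################..bbbbbbbbbbbbbbbbbbbb
bbbbbbbbbbbbbbbbbbbbb.###############################.bbbbbbbbbbbbbbbbbb
bbbbbbbbbbbbbbbbbbbb.##############...#################bbbbbbbbbbbbbbbbb
bbbbbbbbbbbbbbbbbbb.#########.-.....-.....--.###########bbbbbbbbbbbbbbbb
bbbbbbbbbbbbbbbbbb#########..--.....-.....-......########bbbbbbbbb
[... 1277 characters left out ...]
##################..---------bbbbbbbbbbbbbb
.bbbbbbbbbbbbbbbbb------.....-b...########.bb--......-----bbbbbbbbbbbbbb
.bbbbbbbbbbbbbbbbb----....------------------------....----bbbbbbbbbbbbbb
#bbbbbbbbbbbbbbbbb--....----------------------------....-bbbbbbbbbbbbbbb
..bbbbbbbbbbbbbbbb-...--------------------------------..-bbbbbbbbbbbbbbb
..bbbbbbbbbbbbbbbb-..----------------------------------...bbbbbbbbbbbbbb
..bbbbbbbbbbbbbbbb..------------------------------------..bbbbbbbbbbbbbb
..bbbbbbbbbbbbbbbb.------------------------------------b..bbbbbbbbbbbbbb
..bbbbbbbbbbbbbbbb.--------------b---b----------------b-b.bbbbbbbbbbbbbb
..bbbbbbbbbbbbbbbbb---------------------------------bb--bbbbbbbbbbbbbbbb
```

Call:
{"op": "jog_arm", "data": {"rows": [{"x": 0, "y": 0.3, "z": 6, "ax": 0, "ay": 0, "az": 0, "fingers": 50}, {"x": 0, "y": 0, "z": 6, "ax": 0, "ay": 0, "az": 0, "fingers": 50}, {"x": 0, "y": 0, "z": 6, "ax": 0, "ay": 0, "az": 0, "fingers": 50}, {"x": 0, "y": 0, "z": 6, "ax": 0, "ay": 0, "az": 0, "fingers": 50}, {"x": 0, "y": 0, "z": 5, "ax": 0, "ay": 0, "az": 0, "fingers": 50}, {"x": 0, "y": 0, "z": 2, "ax": 0, "ay": 0, "az": 0, "fingers": 50}, {"x": 0, "y": 0, "z": 0, "ax": 0, "ay": 0, "az": 0, "fingers": 50}, {"x": 0, "y": 0, "z": 0, "ax": 0, "ay": 0, "az": 0, "fingers": 50}]}}

```text
t: 12.55
eef_pos: [0.5148, 0.257, 0.0539]
tool_rot: [0.0, 0.116, 0.993, 0.0]
contact_force: [0.1, 0.0, 0.3]
gripper_width: 0.586
grasp_force: 0.0
```

Call:
{"op": "jog_arm", "data": {"rows": [{"x": 0, "y": 0, "z": 0, "ax": 0, "ay": 0, "az": 0, "fingers": 40}, {"x": 0, "y": 0, "z": 0, "ax": 0, "ay": 0, "az": 0, "fingers": 33}, {"x": 0, "y": 0, "z": 0, "ax": 0, "ay": 0, "az": 0, "fingers": 29}, {"x": 0, "y": 0, "z": 0, "ax": 0, "ay": 0, "az": 0, "fingers": 25}, {"x": 0, "y": 0, "z": 0, "ax": 0, "ay": 0, "az": 0, "fingers": 15}, {"x": 0, "y": 0, "z": 0, "ax": 0, "ay": 0, "az": 0, "fingers": 10}, {"x": 0, "y": 0, "z": 0, "ax": 0, "ay": 0, "az": 0, "fingers": 10}, {"x": 0, "y": 0, "z": 0, "ax": 0, "ay": 0, "az": 0, "fingers": 10}], "force": 35}}

```text
t: 13.35
eef_pos: [0.5149, 0.2569, 0.0541]
tool_rot: [0.0, 0.116, 0.993, 0.0]
contact_force: [-1.2, -1.1, 6.5]
gripper_width: 0.29
grasp_force: 34.4
```

Call:
{"op": "jog_arm", "data": {"rows": [{"x": 0, "y": 0, "z": -2, "ax": 0, "ay": 0, "az": 0, "fingers": 10}, {"x": 0, "y": 0, "z": -4, "ax": 0, "ay": 0, "az": 0, "fingers": 10}, {"x": 0, "y": 0, "z": -5, "ax": 0, "ay": 0, "az": 0, "fingers": 10}, {"x": 0, "y": 0, "z": -6, "ax": 0, "ay": 0, "az": 0, "fingers": 10}, {"x": 0, "y": 0, "z": -7, "ax": 0, "ay": 0, "az": 0, "fingers": 10}, {"x": 0, "y": 0, "z": -6, "ax": 0, "ay": 0, "az": 0, "fingers": 10}, {"x": 0, "y": 0, "z": -4, "ax": 0, "ay": 0, "az": 0, "fingers": 10}, {"x": 0, "y": 0, "z": 0, "ax": 0, "ay": 0, "az": 0, "fingers": 10}]}}

```text
t: 14.15
eef_pos: [0.5151, 0.2572, 0.0886]
tool_rot: [0.001, 0.116, 0.993, 0.0]
contact_force: [-0.4, 0.8, -0.3]
gripper_width: 0.284
grasp_force: 34.4
```

Call:
{"op": "jog_arm", "data": {"rows": [{"x": 0, "y": 0, "z": -8, "ax": 0, "ay": 0, "az": 0, "fingers": 10}, {"x": 0, "y": 0, "z": -14, "ax": 0, "ay": 0, "az": 0, "fingers": 10}, {"x": 0, "y": 0, "z": -17, "ax": 0, "ay": 0, "az": 0, "fingers": 10}, {"x": 0, "y": 0, "z": -17, "ax": 0, "ay": 0, "az": 0, "fingers": 10}, {"x": 0, "y": 0, "z": -15, "ax": 0, "ay": 0, "az": 0, "fingers": 10}, {"x": 0, "y": 0, "z": -11, "ax": 0, "ay": 0, "az": 0, "fingers": 10}, {"x": 0, "y": 0, "z": -6, "ax": 0, "ay": 0, "az": 0, "fingers": 10}, {"x": 0, "y": 0, "z": 0, "ax": 0, "ay": 0, "az": 0, "fingers": 10}]}}

```text
t: 14.95
eef_pos: [0.5151, 0.2572, 0.1768]
tool_rot: [0.001, 0.116, 0.993, 0.001]
contact_force: [-0.1, 0.3, -0.5]
gripper_width: 0.285
grasp_force: 34.4
```

```bash
python3 - <<'E'
from h import *
o=bot.get_obs();e=np.array(o['eef_pos']);print(e,o['gripper_width'],o['grasp_force'],o['contact_force'])
for n in('side','scene'):
    d=cam(n);im=d['pixels'].astype(int);B=np.array([e[0],e[1],.14]);p=proj(d,[B,B+[0,0,.044],B+[0,0,.094]]);print(n,p.round(1))
    u,v=p[0].round().astype(int);print('origin',u-22,v-45)
    for r in im[v-45:v+18,u-22:u+22]: print(''.join('#' if q.min()>130 else 'r' if q[0]-q[1]>70 and q[0]>2.5*q[1] else '-' if q.max()<60 else 'b' if q[0]>1.8*q[2] else '.' for q in r))
E
```

```text
[0.5150738  0.25715395 0.17676153] 0.2854040562563621 34.43292025476694 [-0.14563805  0.28457924 -0.51191712]
side [[324.5 202.4]
 [325.1 182.2]
 [325.9 157.7]]
origin 302 157
.............--........--------...........##
##...........----.-....--------............#
###...........-----------------............#
##...............-----------................
##................--------..................
##................-------...................
##.................------.....-.............
##........#........------..#................
##.......####.....---.---..#................
##.....#.#####.....--..--..#.#..............
##......#####......------..####.............
##.......###.......------..####.............
#..................------..####.............
...................--.---..#.#..............
...................------...................
...................------...................
...................--.---...................
...................--.---...................
...................------........#..........
....................-----........#..#...#...
........................
[... 4112 characters left out ...]
bbbbbbbbbbbbbb......#####
..............bbbbbbbbbbbbbbbbbbb......#####
..............bbbbbbbbbbbbbbbbbbb......#####
...............bbbbbbbbbbbbbbbbb.....#######
................bbbbbbbbbbbbbbb......##.####
.................bbbbbbbbbbbbb.......##..###
...................bbbbbbbb.........###....#
.................................#..####....
....................................b###....
....................................b#####..
....................................bb######
....................................bb.#####
..........................#......bbbbbbb.###
.............................bbbbbbbbbbbbbbb
.........................bbbbbbbbb.bbbbbbbbb
......................bbbbbbbbbbbb.bbbbbbbbb
```

Call:
{"op": "jog_arm", "data": {"rows": [{"x": 0, "y": 0, "z": -1, "ax": 0, "ay": 0, "az": 0, "fingers": 10}, {"x": 0, "y": 0, "z": 0, "ax": 0, "ay": 0, "az": 0, "fingers": 10}, {"x": 0, "y": 0, "z": 0, "ax": 0, "ay": 0, "az": 0, "fingers": 10}, {"x": 0, "y": 0, "z": 0, "ax": 0, "ay": 0, "az": 0, "fingers": 10}, {"x": 0, "y": 0, "z": 0, "ax": 0, "ay": 0, "az": 0, "fingers": 10}, {"x": 0, "y": 0, "z": 0, "ax": 0, "ay": 0, "az": 0, "fingers": 10}, {"x": 0, "y": 0, "z": 0, "ax": 0, "ay": 0, "az": 0, "fingers": 10}, {"x": 0, "y": 0, "z": 0, "ax": 0, "ay": 0, "az": 0, "fingers": 10}]}}

```text
t: 15.85
eef_pos: [0.5147, 0.2569, 0.1768]
tool_rot: [-0.0, 0.116, 0.993, 0.0]
contact_force: [-0.1, -0.5, -0.6]
gripper_width: 0.284
grasp_force: 34.4
```

```bash
python3 - <<'E'
from h import *
o=bot.get_obs();print(o['eef_pos'],o['grasp_force'],abs(o['joint_vel']).max());print(bot.hand_in())
E
```

```text
[0.51466212 0.25691263 0.1768062 ] 34.42875219625421 0.001994909496465319
the job is handed in; nothing more can be done
None
```

The stopper is seated in the red-ring bottle, and the arm holds the bottle by the neck, upright and still, its underside about 10 cm above the stand; the job was handed in at about 16 s, with no verdict returned.

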